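# Sift the soap plugs from the round soaps

## Robot

A 7-joint arm with a two-finger parallel gripper is mounted at the origin on the work surface. World frame = base frame: x ahead of the robot, y to its left, z up, the work surface at z = 0. Lengths are in m, angles in rad, forces in N, time in s.
With the tool pointing down it reaches from about 0.4 to 0.85 m from the base axis. Payload 10.4 kg.
Tool frame: the origin (TCP) lies at the very end of the fingers, on their centre line; the grasp point (between the pads) lies 19 mm behind it; z points along the fingers, y is the direction in which the jaws open and shut (so a half turn about z gives the same grasp; the last joint's range is limited). The gripper opens to 85 mm and grips with 20 to 120 N. Pads are 22 mm wide; open, the fingers measure 114 mm over their backs; the gripper's body (76 mm by 85 mm) begins 54 mm behind the grasp point. The pads swing forward as they close: fully open they stand 13 mm farther back than shut.
Start: joints at [1.101, 0.332, -0.065, 1.46, 0.022, 1.35, -0.088], TCP at [0.27, -0.564, 0.21] pointing down, gripper open.
Joint ranges: [-2.6, 2.6], [-0.5, 2.12], [-1.47, 1.34], [0.16, 2.42], [-1.27, 4.41], [0.06, 2.06], [-2.6, 2.6]. Speed limits (rad/s): [2.22, 2.22, 2.79, 2.79, 3.14, 3.14, 3.14].

## Interface

Orientations are given as a unit quaternion [x, y, z, w].
In Python, from workcell import get_obs, camera, camera_info, hand_in gives the robot as it stands.
- The arm moves only by the tool move_arm, never from a script. Its argument "moves" is a list of rows, each a list of 3 entries, a list of its own where there are three numbers: the shift along the tool's x, y, z in units of 25 mm (1.0 is 25 mm), then the turn, a rotation vector about the tool's x, y, z in degrees, then the opening, from 0 (shut) to 1 (fully open). A call has 1 to 5 rows; each row shifts and turns the commanded pose from where the row before left it, along the tool's axes as they then stand; what a row does not reach is not made up. A row lasts 1/8 s, in which the tool goes at most 62.5 mm and 10.7 degrees, less where a joint would pass 70% of its speed; a pose out of reach is approached as far as the arm can. A call is refused whole if a number of a shift passes 1 or a number of a turn 10.7, either way. A call with a gripper value outside its range is refused whole. The fingers move at their own pace and stop on an object; "squeeze" is the grip in N (left out, the last holds). Time passes only in rows, so rows that do not move let the fingers close. It gives the time, the measured TCP pose, the force and the opening at its end, in the units of the state.
- get_obs(): the state, without advancing time (a new reading comes with each control period).
- camera(name): name is "scene" or "top" or "wrist"; returns the picture (384x512x3 uint8, red, green, blue); there is no depth.
- camera_info(name): a dict with "fx", "fy", "cx", "cy" (pixels), "origin" and "rotation" of the camera in the world. Camera axes: x right, y down, z forward; pixel columns grow to the right and rows downward; lengths in m; the calibration is good to about 2 mm. A picture is of the moment at which its call begins: read the wrist's pose just before it. camera_info takes no time and is no camera call; for the wrist camera it gives the pose at the moment of the call.
- hand_in(): hands the job in, once; it reports no verdict.
The state is a dict: "clock": time; "joint_pos": joint angles; "joint_velocities": joint speeds; "tau": joint torques, N m; "position": TCP position; "ee_rot": TCP orientation; "ft_force": force on the tool from outside, world axes, zero at the start; "torque": the same for the moment, N m; "grip_width": opening from 0.0 (shut) to 1.0 (fully open).
Only numpy, scipy, OpenCV 4.12 (cv2) and the standard library are available. Lean on these libraries where they do the work, as an engineer would, in place of code of your own. Each camera call takes 0.05 s, during which the arm holds its last target. There are 200 camera calls.

## Task

Lift the loaded sieve by its handle, carry it level and set it down gently on the rails of the sifting stand. Keeping it on the rails, ease it against the sprung buffer on the robot's left until that gives a little, then against the right one, and now shake it briskly from side to side between them, never driving it hard into them, until all three small plugs have dropped into the tray. Then put the sieve, with the two round soaps still in it, back in the middle of the wire rack, let go, and leave the other things on the table alone.

Things in the scene. Friction and masses are not known exactly. Their poses are not given: they have to be found in the camera images.
- sieve: Green hand sieve, an open rectangular frame 156 (x) x 140 (y) mm, walls 40 mm high; 0.4 to 0.65 kg with its contents. Origin: centre of its underside. Its slotted floor lets the plugs through, not the round soaps. Starts loaded on the wire rack.
- sieve_floor (a point): Top middle of the sieve's floor, 6 mm above its underside. Two flat bars along x, 18 mm wide, 4 mm thick, centred at y = -23 and +23 mm, with 28 mm slots at y = -46, 0, +46. Plugs lie on the bars and must slide 6 to 12 mm along y to drop. Friction there is 0.17 to 0.23: only quick strokes (peak acceleration well above 3 m/s2) of some 30 mm shift them; slow carrying does not.
- sieve_handle (a point): Middle of the sieve's black bow handle, 72 mm above the sieve's underside: a straight bar along the sieve's x, 16 mm wide (y), 22 mm tall, 140 mm clear between its end posts. Pinch it across y from above; 28 mm is free between the bar and the soaps.
- stand: Blue and white sifting stand, fixed: an open catch tray 180 (x) x 284 (y) x 75 mm high, its floor 6 mm up. Origin: centre of its underside. Two smooth, slightly soft rails along y inside the long walls, and an orange sprung buffer across each y end. More than 25 N between sieve and stand damages it.
- stand_rails (a point): Midway between the rails, at the height of their tops, 45 mm above the stand's underside: where the sieve's underside goes. The sieve sits across the rails, its x and y along the stand's (either way round), with 4 mm play to each long wall, and slides along y with about 2 N of drag.
- stand_mid (a point): Middle of the stand at buffer height, 57 mm up. The buffers are 184 mm apart: 44 mm of free travel for the sieve. The middle of that travel lies up to 17 mm to either side of this point along y, and is not measured: feel for it (or see it). A sieve lowered here is 5 mm or more clear of both. A buffer gives from about 2 N, 6 mm in all, up to 11 N; beyond that it is solid.
- buffer_l (a joint): How far the orange bar of the buffer at the stand's +y end (the robot's left) is pushed in, in m: 0 at rest, 0.006 fully in. The bar is 110 (x) x 8 (y) x 18 (z) mm and gives along y only.
- buffer_r (a joint): The same for the buffer at the stand's -y end (the robot's right).
- rack: Low wire drying rack, fixed, 230 (x) x 220 (y) mm, its wires along x, their tops 40 mm up. Origin: centre of its foot, on the table. The sieve starts on it and goes back on it.
- plug0_center (a point): Centre of a small cream soap plug, a disc 16 mm in diameter and 10 mm thick, 10 g, lying at the start on a bar of the sieve. Passes the slots in any position.
- plug1_center (a point): Centre of a small cream soap plug, a disc 16 mm in diameter and 10 mm thick, 10 g, lying at the start on a bar of the sieve. Passes the slots in any position.
- plug2_center (a point): Centre of a small cream soap plug, a disc 16 mm in diameter and 10 mm thick, 10 g, lying at the start on a bar of the sieve. Passes the slots in any position.
- soap0_center (a point): Centre of a large round brown soap, 44 mm in diameter and 26 mm tall, 42 g, lying in the sieve. Too big for the slots.
- soap1_center (a point): Centre of a large round brown soap, 44 mm in diameter and 26 mm tall, 42 g, lying in the sieve. Too big for the slots.
- oil_bottle: Amber bottle, 60 mm in diameter, 160 mm tall, standing; origin under its centre. Bystander.
- soap_bar: White soap bar 75 x 28 x 55 mm, standing; origin under its centre. Bystander.
- stamp: Wooden soap stamp, base 60 x 60 mm, 68 mm tall; origin under its centre. Bystander.
There are look-alikes about, which are no part of the job. There is more than one size of the sieve; the one meant has the size given above.

How it is judged:
By the outcome, as a careful person would: the job done as asked, in the order asked, and still so for the second after the job is handed in, with the robot touching nothing.
It also fails if it takes over 70 s, if anything falls off the work surface, if the arm or the gripper's body presses on something with over 40 N, if the wrist force passes 120 N, or if a joint passes its speed limit or range.

## Working session

There is one attempt and no reset: what is moved stays moved. The work goes in short steps, Python scripts to look and compute and a tool call to move; the robot and the scene stay as the last step left them, time stands still between calls to the robot, and variables do not carry over. Pictures are saved under pics/ and viewed, about 8 in all and at most 12, crops included, and the job is handed in when it is done.

Besides the shell and the picture viewer there is one more tool, called in YAML: its name, and indented under it one key for each argument. move_arm: Moves the arm, as the interface text tells. Its arguments: {"type":"object","properties":{"moves":{"type":"array","items":{"type":"array"}},"squeeze":{"type":"number"}},"required":["moves"]}

```bash
mkdir -p pics; ls; python3 - <<'E'
from workcell import *
import cv2,numpy as np
o=get_obs();print({k:np.round(v,3).tolist() for k,v in o.items()})
ims=[]
for n in("scene","top"):
    im=camera(n)[:,:,::-1]; cv2.imwrite(f"pics/{n}0.png",im); ims.append(im)
    i=camera_info(n);print(n,{k:np.round(v,4).tolist() for k,v in i.items()})
cv2.imwrite("pics/a.png",cv2.resize(ims[0],(800,600),interpolation=cv2.INTER_CUBIC))
cv2.imwrite("pics/b.png",cv2.resize(ims[1],(800,600),interpolation=cv2.INTER_CUBIC))
E
```

```text
pics
{'clock': 0.0, 'joint_pos': [1.101, 0.333, -0.065, 1.461, 0.022, 1.35, -0.088], 'joint_velocities': [0.001, 0.0, 0.001, -0.0, 0.0, 0.001, -0.0], 'tau': [-0.0, -62.546, 0.049, -39.16, 0.016, 0.01, 0.0], 'position': [0.27, -0.563, 0.209], 'ee_rot': [0.975, 0.222, -0.0, -0.001], 'ft_force': [0.161, -1.126, 0.302], 'torque': [-0.019, -0.023, 0.037], 'grip_width': 0.999}
scene {'fx': 357.5869, 'fy': 357.5869, 'cx': 257.957, 'cy': 186.6267, 'origin': [0.9692, -0.4432, 0.9026], 'rotation': [0.8658, 0.3802, -0.1286, -0.2988]}
top {'fx': 408.7534, 'fy': 408.7534, 'cx': 256.4973, 'cy': 184.2555, 'origin': [0.3273, -0.0056, 1.4823], 'rotation': [0.7064, -0.7041, 0.0493, -0.0531]}
```

View pics/a.png

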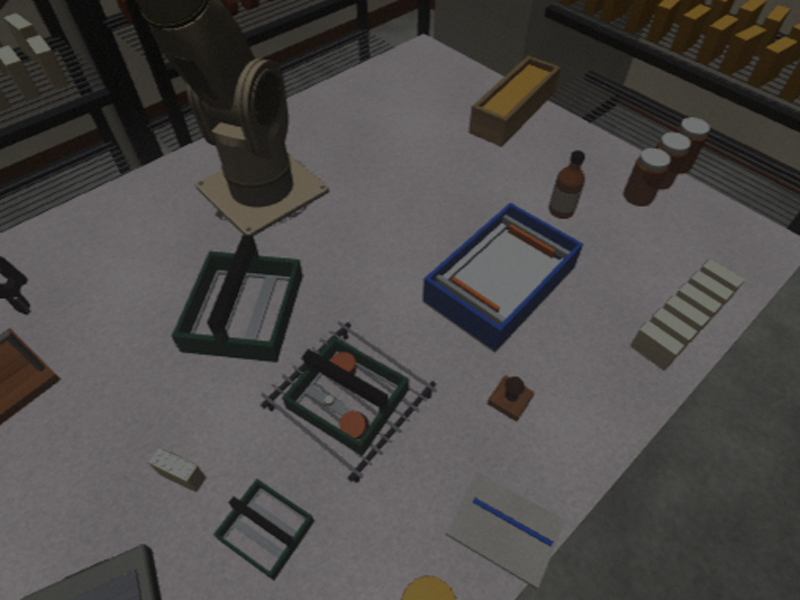

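View pics/b.png

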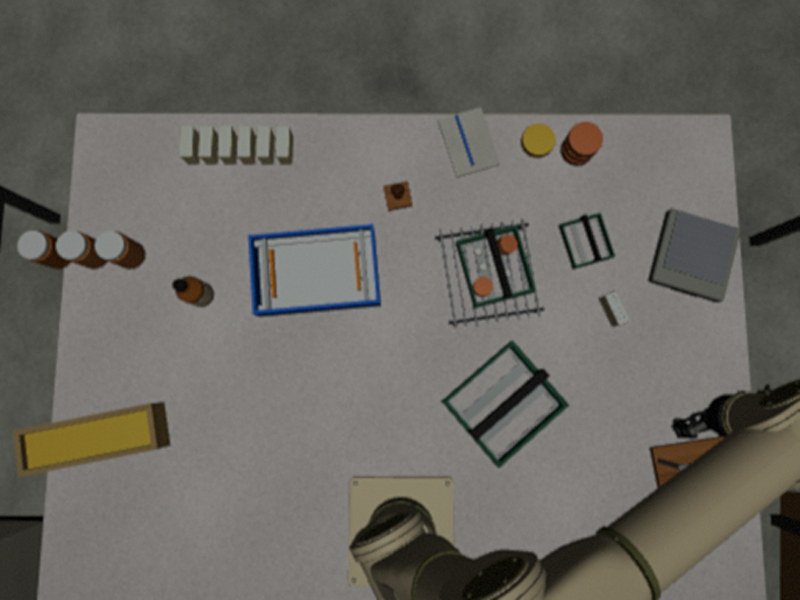

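```bash
cat > h.py <<'E'
from workcell import *
import cv2,numpy as np
from scipy.spatial.transform import Rotation as R
def ray(i,u,v):
    d=R.from_quat(i["rotation"]).as_matrix()@[(u-i["cx"])/i["fx"],(v-i["cy"])/i["fy"],1]
    return np.array(i["origin"]),d/np.linalg.norm(d)
def atz(i,u,v,z):
    o,d=ray(i,u,v); return o+d*(z-o[2])/d[2]
def proj(i,p):
    q=R.from_quat(i["rotation"]).as_matrix().T@(np.array(p)-i["origin"])
    return i["fx"]*q[0]/q[2]+i["cx"],i["fy"]*q[1]/q[2]+i["cy"]
def tri(a,b):
    (o1,d1),(o2,d2)=a,b
    s=np.linalg.lstsq(np.c_[d1,-d2],o2-o1,rcond=None)[0]
    p,q=o1+s[0]*d1,o2+s[1]*d2
    return (p+q)/2,np.linalg.norm(p-q)
E
python3 - <<'E'
from h import *
t=cv2.imread("pics/top0.png");s=cv2.imread("pics/scene0.png")
def c(im,x,y,w,h,k):return cv2.convertScaleAbs(cv2.resize(im[y:y+h,x:x+w],None,fx=k,fy=k,interpolation=cv2.INTER_CUBIC),alpha=1.6)
m=np.vstack([np.hstack([c(t,265,137,100,75,4),c(t,152,135,100,75,4)]),np.hstack([cv2.resize(c(s,163,206,128,96,3),(400,300)),cv2.resize(c(s,262,128,128,96,3),(400,300))])])
cv2.imwrite("pics/c.png",m)
E
```

```text
(no output)
```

View pics/c.png

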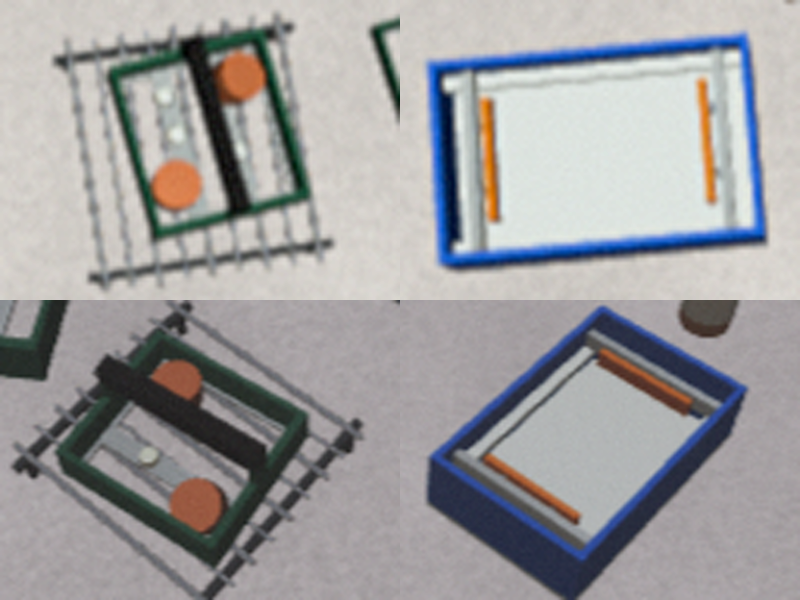

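```bash
python3 - <<'E'
from h import *
T=camera_info("top");S=camera_info("scene")
np.set_printoptions(precision=4,suppress=True)
tr=lambda x,y:(265+x/4-.4,137+y/4-.4)
ts=lambda x,y:(152+(x-400)/4-.4,135+y/4-.4)
sr=lambda x,y:(163+x/3.125-.4,206+(y-300)/3.125-.4)
ss=lambda x,y:(262+(x-400)/3.125-.4,128+(y-300)/3.125-.4)
def tt(n,a,b):print(n,*tri(ray(T,*a),ray(S,*b)))
def rect(n,P,z):
    q=np.array([atz(T,*p,z) for p in P])[:,:2]
    print(n,q.mean(0),"sides",[np.linalg.norm(q[i]-q[(i+1)%4]) for i in range(4)],"ang",[np.degrees(np.arctan2(*(q[(i+1)%4]-q[i])[::-1])) for i in range(4)])
rect("sieve",[tr(*p) for p in[(110,73),(263,33),(310,195),(155,235)]],.08)
rect("stand",[ts(*p) for p in[(430,65),(747,37),(767,240),(443,265)]],.075)
rect("rack",[tr(*p) for p in[(57,60),(293,27),(330,243),(93,280)]],.04)
for n,p in dict(h0=(193,45),h1=(240,208)).items(): print(n,atz(T,*tr(*p),.123))
tt("hA",tr(193,45),sr(108,372)); tt("hB",tr(238,208),sr(258,458))
# sieve corners: top NW(110,73)=far-left ...
for n,a,b in[("c_near left",(155,235),(158,335)),("c far right",(263,33),(215,555)),("c near right",(310,195),(305,415))]: pass
tt("stand NL far-left",ts(430,65),ss(745,388));tt("stand near-right",ts(767,240),ss(432,458));tt("stand far-right",ts(747,37),ss(585,555));tt("stand near-left",ts(443,265),ss(603,310))
for n,p in dict(L1=(493,98),L2=(499,220),R1=(699,80),R2=(708,202)).items(): print(n,atz(T,*ts(*p),.066))
E
```

```text
sieve [ 0.5829 -0.2081] sides [np.float64(0.13943393839633117), np.float64(0.14842689901530132), np.float64(0.13907249905881067), np.float64(0.14752448402449694)] ang [np.float64(-74.93824795136732), np.float64(-165.3937518970767), np.float64(104.69097153123862), np.float64(14.744972309957591)]
stand [0.5743 0.1972] sides [np.float64(0.2804417558116802), np.float64(0.18140003427500764), np.float64(0.28128810296799317), np.float64(0.1779697595831259)] ang [np.float64(-84.6813449828294), np.float64(-173.93424205766811), np.float64(94.62170706191748), np.float64(5.814368221561039)]
rack [ 0.5738 -0.1991] sides [np.float64(0.21561090975060204), np.float64(0.1982491278071356), np.float64(0.2128926545288515), np.float64(0.2012056197994348)] ang [np.float64(-81.72173191942862), np.float64(-171.92323318382677), np.float64(99.07151651272636), np.float64(8.859604749329481)]
h0 [ 0.6514 -0.1892  0.123 ]
h1 [ 0.5116 -0.2263  0.123 ]
hA [ 0.6041 -0.2186  0.231 ] 0.09794680190766997
hB [ 0.5687 -0.1993 -0.0009] 0.12121293998076613
stand NL far-left [0.6499 0.3454 0.0765] 0.0011212999169876886
stand near-right [0.4982 0.0497 0.0718] 0.004670537004236359
stand far-right [0.6761 0.0676 0.0814] 0.0028157399071406953
stand near-left [0.4748 0.3299 0.0712] 0.002236511912892796
L1 [0.623  0.2915 0.066 ]
L2 [0.5142 0.2827 0.066 ]
R1 [0.6398 0.1095 0.066 ]
R2 [0.5307 0.1    0.066 ]
```

Three green sieves in the top picture (800x600): the loaded one on the rack at (497,265), a larger empty one at (505,403) and a smaller one at (587,240). The one on the rack measures about 0.148 x 0.139 m and holds soaps and plugs, so it is the one meant. The enlarged crop confirms this. The stand's yaw is about 5.4°, the sieve's about 14.9°. I'm approaching now.

move_arm:
  moves:
    - [[0, 0, 0], [0, 0, 10.7], 1]
    - [[1, -0.66, 0], [0, 0, 0], 1]
    - [[1, -0.66, 0], [0, 0, 0], 1]
    - [[1, -0.66, 0], [0, 0, 0], 1]
    - [[1, -0.66, 0], [0, 0, 0], 1]
  squeeze: 80

```text
clock: 0.72
position: [0.3502, -0.4732, 0.2093]
ee_rot: [0.992, 0.13, -0.0, -0.0]
ft_force: [0.0, -0.4, -0.0]
grip_width: 0.999
```

move_arm:
  moves:
    - [[1, -0.66, 0], [0, 0, 0], 1]
    - [[1, -0.66, 0], [0, 0, 0], 1]
    - [[1, -0.66, 0], [0, 0, 0], 1]
    - [[1, -0.66, 0], [0, 0, 0], 1]
    - [[1, -0.66, 0], [0, 0, 0], 1]

```text
clock: 1.35
position: [0.4497, -0.3614, 0.2093]
ee_rot: [0.992, 0.13, -0.0, -0.0]
ft_force: [0.1, -1.2, -0.4]
grip_width: 0.997
```

move_arm:
  moves:
    - [[1, -0.66, 0], [0, 0, 0], 1]
    - [[1, -0.66, 0], [0, 0, 0], 1]
    - [[1, -0.66, 0], [0, 0, 0], 1]
    - [[1, -0.66, 0], [0, 0, 0], 1]
    - [[0, 0, 0], [0, 0, 0], 1]

```text
clock: 1.98
position: [0.5303, -0.27, 0.2092]
ee_rot: [0.991, 0.132, 0.0, -0.001]
ft_force: [-0.4, -0.6, 0.4]
grip_width: 1.001
```

```bash
cat >> h.py <<'E'
def pose():
    o=get_obs();r=R.from_quat(o["ee_rot"]).as_matrix()
    return np.array(o["position"]),r,o
def to(x,y,z,yaw):
    "shift left in tool units of 25 mm and turn about tool z in deg"
    p,r,o=pose();ps=np.degrees(np.arctan2(r[1,0],r[0,0]))
    print("t",round(o["clock"],2),"pos",p.round(4),"yaw",round(ps,2),"tilt",r[:,2].round(4),"F",np.round(o["ft_force"],1),"g",round(o["grip_width"],3),"shift",(r.T@(np.array([x,y,z])-p)/.025).round(2),"turn",round((ps-yaw+180)%360-180,2))
E
python3 - <<'E'
from h import *
to(.583,-.208,.2,14.9)
i=camera_info("wrist");print({k:np.round(v,4).tolist() for k,v in i.items()})
im=camera("wrist")[:,:,::-1];cv2.imwrite("pics/w1.png",im)
cv2.imwrite("pics/d.png",cv2.convertScaleAbs(cv2.resize(im,(800,600),interpolation=cv2.INTER_CUBIC),alpha=1.5))
E
```

```text
t 1.98 pos [ 0.5303 -0.27    0.2092] yaw 15.14 tilt [-1.0e-04  1.5e-03 -1.0e+00] F [-0.4 -0.6  0.4] g 1.001 shift [ 2.68 -1.84  0.37] turn 0.24
{'fx': 287.8566, 'fy': 287.8566, 'cx': 252.8201, 'cy': 193.7809, 'origin': [0.5938, -0.2523, 0.3732], 'rotation': [0.7871, -0.6027, -0.0809, 0.1032]}
```

View pics/d.png

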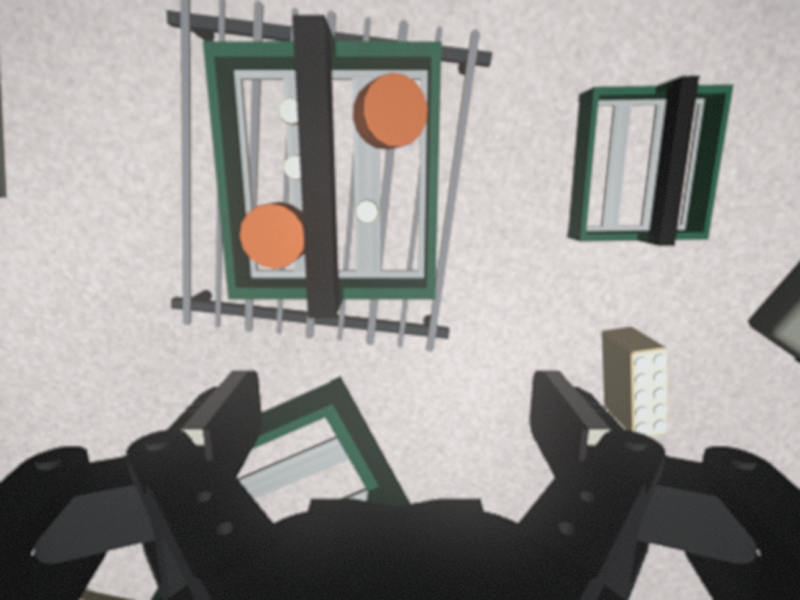

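The wrist picture shows the loaded sieve with its handle running from (312,17) to (323,316), rim corners at (207,42), (441,42), (435,297) and (232,297), two soaps and three plugs.

```bash
python3 - <<'E'
from h import *
np.set_printoptions(precision=4,suppress=True)
W=camera_info("wrist");T=camera_info("top");k=1.5625
w=lambda x,y:((x+.5)/k-.5,(y+.5)/k-.5)
tr=lambda x,y:(265+x/4-.4,137+y/4-.4)
f,b=w(312,17),w(323,316)
print(tri(ray(W,*f),ray(T,*tr(193,42))),tri(ray(W,*b),ray(T,*tr(240,210))))
A,B=atz(W,*f,.123)[:2],atz(W,*b,.123)[:2];d=A-B;print("handle",(A+B)/2,np.linalg.norm(d),np.degrees(np.arctan2(d[1],d[0])))
q=np.array([atz(W,*w(*p),.08) for p in[(207,42),(441,42),(435,297),(232,297)]])[:,:2]
print("rim",q.mean(0),[np.linalg.norm(q[i]-q[(i+1)%4]) for i in range(4)],[np.degrees(np.arctan2(*(q[(i+1)%4]-q[i])[::-1])) for i in range(4)])
x,y=(A+B+2*q.mean(0))/4
to(x,y,.2,14.9)
E
```

```text
(array([ 0.6588, -0.191 ,  0.1111]), np.float64(0.0036771316398428087)) (array([ 0.5091, -0.2296,  0.119 ]), np.float64(0.005901112928967931))
handle [ 0.5833 -0.2132] 0.15353063599027444 14.582306955886816
rim [ 0.5837 -0.2128] [np.float64(0.13666675951984683), np.float64(0.15357471418988927), np.float64(0.13664740895658112), np.float64(0.15373849759798913)] [np.float64(-75.07032684411784), np.float64(-165.0233685941029), np.float64(104.99833981203278), np.float64(14.983829587985083)]
t 2.02 pos [ 0.5292 -0.2719  0.2092] yaw 15.01 tilt [-0.0007  0.0005 -1.    ] F [ 1.1 -1.2 -0.2] g 1.003 shift [ 2.71 -1.71  0.37] turn 0.11
```

move_arm:
  moves:
    - [[0.9, -0.59, 0], [0, 0, 0], 1]
    - [[0.9, -0.59, 0], [0, 0, 0], 1]
    - [[0.9, -0.59, 0], [0, 0, 0], 1]
    - [[0, 0, 0.9], [0, 0, 0], 1]
    - [[0, 0, 0.9], [0, 0, 0], 1]

```text
clock: 2.65
position: [0.5823, -0.2139, 0.164]
ee_rot: [0.992, 0.129, -0.0, 0.0]
ft_force: [0.2, -0.3, -0.6]
grip_width: 0.999
```

move_arm:
  moves:
    - [[0, 0, 0.6], [0, 0, 0], 0.8]
    - [[0, 0, 0], [0, 0, 0], 0.7]
    - [[0, 0, 0], [0, 0, 0], 0.6]

```text
clock: 3.02
position: [0.5831, -0.2132, 0.1506]
ee_rot: [0.992, 0.129, 0.0, 0.0]
ft_force: [0.4, 1.1, 0.3]
grip_width: 0.601
```

```bash
python3 - <<'E'
from h import *
to(.5835,-.211,.094,14.9)
im=camera("wrist")[:,:,::-1];cv2.imwrite("pics/w2.png",im)
s=camera("scene")[200:310,160:300,::-1]
cv2.imwrite("pics/e.png",cv2.convertScaleAbs(np.hstack([cv2.resize(im,(400,300)),cv2.resize(s,(400,300),interpolation=cv2.INTER_CUBIC)]),alpha=1.5))
E
```

```text
t 3.02 pos [ 0.5831 -0.2132  0.1506] yaw 14.87 tilt [ 1.1e-03 -5.0e-04 -1.0e+00] F [0.4 1.1 0.3] g 0.601 shift [ 0.03 -0.08  2.26] turn -0.03
```

View pics/e.png

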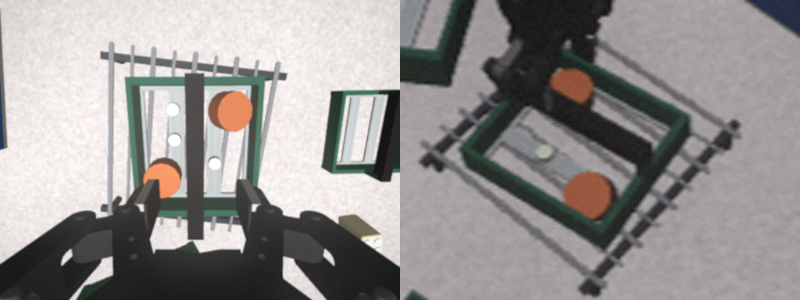

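The crop shows the bar lying between the fingers, with the soaps and plugs clear of them. I'm going down and closing.

move_arm:
  moves:
    - [[0, 0, 0.8], [0, 0, 0], 0.6]
    - [[0, 0, 0.8], [0, 0, 0], 0.6]
    - [[0, 0, 0.65], [0, 0, 0], 0.6]
    - [[0, 0, 0], [0, 0, 0], 0.4]
    - [[0, 0, 0], [0, 0, 0], 0.3]

```text
clock: 3.75
position: [0.5831, -0.2127, 0.0938]
ee_rot: [0.992, 0.13, 0.0, 0.0]
ft_force: [0.0, -0.2, 0.5]
grip_width: 0.298
```

move_arm:
  moves:
    - [[0, 0, 0], [0, 0, 0], 0.22]
    - [[0, 0, 0], [0, 0, 0], 0.15]
    - [[0, 0, 0], [0, 0, 0], 0.1]
    - [[0, 0, 0], [0, 0, 0], 0.05]
    - [[0, 0, 0], [0, 0, 0], 0]
  squeeze: 80

```text
clock: 4.38
position: [0.5832, -0.2118, 0.0944]
ee_rot: [0.992, 0.13, 0.0, -0.0]
ft_force: [-3.0, 4.1, 5.9]
grip_width: 0.154
```

```bash
python3 - <<'E'
from h import *
to(.5743,.1972,.18,5.4)
E
```

```text
t 4.38 pos [ 0.5832 -0.2118  0.0944] yaw 14.95 tilt [ 8.e-04  5.e-04 -1.e+00] F [-3.   4.1  5.9] g 0.154 shift [  3.88 -15.9   -3.42] turn 9.55
```

move_arm:
  moves:
    - [[0, 0, -0.2], [0, 0, 0], 0]
    - [[0, 0, -0.4], [0, 0, 0], 0]
    - [[0, 0, -0.4], [0, 0, 0], 0]
    - [[0, 0, -0.4], [0, 0, 0], 0]
    - [[0, 0, 0], [0, 0, 0], 0]

```text
clock: 5.0
position: [0.5835, -0.2129, 0.1297]
ee_rot: [0.992, 0.13, 0.001, 0.001]
ft_force: [-0.5, 0.2, -5.8]
grip_width: 0.158
```

```bash
python3 - <<'E'
from h import *
to(.5743,.1972,.18,5.4)
print(pose()[2]["torque"])
E
```

```text
t 5.0 pos [ 0.5835 -0.2129  0.1297] yaw 14.89 tilt [ 2.e-03 -8.e-04 -1.e+00] F [-0.5  0.2 -5.8] g 0.158 shift [  3.86 -15.95  -2.02] turn 9.49
[-0.03415843 -0.00081451 -0.04322324]
```

move_arm:
  moves:
    - [[0, 0, -0.3], [0, 0, 1.5], 0]
    - [[0, 0, -0.6], [0, 0, 2.5], 0]
    - [[0, 0, -0.6], [0, 0, 2.5], 0]
    - [[0, 0, -0.6], [0, 0, 2], 0]
    - [[0, 0, -0.3], [0, 0, 1], 0]

```text
clock: 5.62
position: [0.5832, -0.2127, 0.1896]
ee_rot: [0.999, 0.046, 0.0, 0.0]
ft_force: [0.3, 0.0, -5.8]
grip_width: 0.158
```

move_arm:
  moves:
    - [[0.02, -0.2, 0], [0, 0, 0], 0]
    - [[0.04, -0.4, 0], [0, 0, 0], 0]
    - [[0.04, -0.6, 0], [0, 0, 0], 0]
    - [[0.056, -0.77, 0], [0, 0, 0], 0]
    - [[0.056, -0.77, 0], [0, 0, 0], 0]

```text
clock: 6.25
position: [0.5816, -0.1419, 0.1884]
ee_rot: [0.999, 0.048, 0.0, -0.0]
ft_force: [-0.4, 0.7, -5.5]
grip_width: 0.149
```

move_arm:
  moves:
    - [[0.056, -0.77, 0], [0, 0, 0], 0]
    - [[0.056, -0.77, 0], [0, 0, 0], 0]
    - [[0.056, -0.77, 0], [0, 0, 0], 0]
    - [[0.056, -0.77, 0], [0, 0, 0], 0]
    - [[0.056, -0.77, 0], [0, 0, 0], 0]

```text
clock: 6.88
position: [0.5796, -0.0462, 0.1885]
ee_rot: [0.999, 0.047, 0.0, 0.0]
ft_force: [0.3, 0.2, -5.5]
grip_width: 0.155
```

move_arm:
  moves:
    - [[0.056, -0.77, 0], [0, 0, 0], 0]
    - [[0.056, -0.77, 0], [0, 0, 0], 0]
    - [[0.056, -0.77, 0], [0, 0, 0], 0]
    - [[0.056, -0.77, 0], [0, 0, 0], 0]
    - [[0.056, -0.77, 0], [0, 0, 0], 0]

```text
clock: 7.5
position: [0.5774, 0.0502, 0.1885]
ee_rot: [0.999, 0.047, 0.0, 0.0]
ft_force: [0.0, 0.6, -6.2]
grip_width: 0.154
```

move_arm:
  moves:
    - [[0.056, -0.77, 0], [0, 0, 0], 0]
    - [[0.04, -0.6, 0], [0, 0, 0], 0]
    - [[0.02, -0.4, 0], [0, 0, 0], 0]
    - [[0, -0.2, 0], [0, 0, 0], 0]
    - [[0, 0, 0], [0, 0, 0], 0]

```text
clock: 8.12
position: [0.5758, 0.0982, 0.1884]
ee_rot: [0.999, 0.047, -0.0, 0.0]
ft_force: [0.6, -0.3, -7.1]
grip_width: 0.155
```

```bash
python3 - <<'E'
from h import *
to(.5743,.1972,.18,5.4)
im=camera("wrist")[:,:,::-1];cv2.imwrite("pics/w3.png",im)
t=camera("top")[125:215,140:260,::-1]
cv2.imwrite("pics/f.png",cv2.convertScaleAbs(np.vstack([cv2.resize(im,(800,600))[:500],][:1]),alpha=1.5))
cv2.imwrite("pics/g.png",cv2.convertScaleAbs(cv2.resize(t,(800,600),interpolation=cv2.INTER_CUBIC),alpha=1.6))
E
```

```text
t 8.12 pos [0.5758 0.0982 0.1884] yaw 5.4 tilt [-0.e+00 -2.e-04 -1.e+00] F [ 0.6 -0.3 -7.1] g 0.155 shift [ 0.31 -3.95  0.34] turn -0.0
```

View pics/f.png

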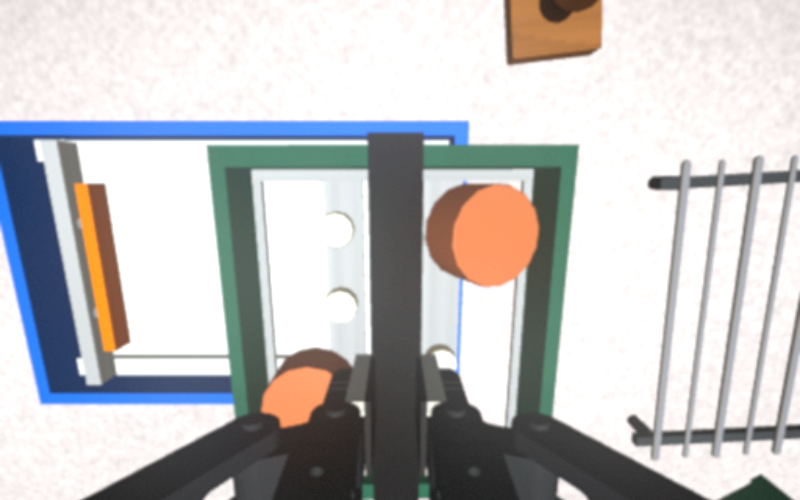

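The wrist picture shows the sieve level with three plugs, and the stand behind it: far rim edge at row 122, near rim edge at row 403, left buffer at about (103..128, 184..345). The sieve's far edge at row 147 is parallel to the stand's.

```bash
python3 - <<'E'
from h import *
np.set_printoptions(precision=4,suppress=True)
W=camera_info("wrist");k=1.5625
w=lambda x,y:((x+.5)/k-.5,(y+.5)/k-.5)
p,r,o=pose();ps=np.radians(5.4);ex=np.array([np.cos(ps),np.sin(ps)]);ey=np.array([-ex[1],ex[0]])
f=lambda u,v,z:(lambda q:np.array([q@ex,q@ey]))(atz(W,*w(u,v),z)[:2])
print("TCP",p[:2]@ex,p[:2]@ey)
print("topcam stand",np.array([.5743,.1972])@ex,np.array([.5743,.1972])@ey)
print("far rim",f(10,122,.075),f(460,121,.075),"near",f(45,403,.075),f(225,403,.075),"right corner",f(468,121,.075))
print("left rim",f(42,403,.075))
print("buf",f(101,184,.066),f(126,345,.066),f(75,184,.066),f(103,350,.066))
print("sieve far",f(212,146,.1754),f(577,146,.1754),"bar",f(396,133,.1354+.083))
E
```

```text
TCP 0.5825243150342293 0.04285346063463322
topcam stand 0.5903093956579599 0.14227841508090458
far rim [0.6819 0.2661] [0.6819 0.0066] near [0.5034 0.2824] [0.5032 0.16  ] right corner [0.6819 0.002 ]
left rim [0.5034 0.2845]
buf [0.6472 0.2252] [0.5419 0.2264] [0.6472 0.2412] [0.5383 0.2426]
sieve far [0.6612 0.1121] [ 0.661  -0.0238] bar [0.6614 0.0436]
```

View pics/g.png

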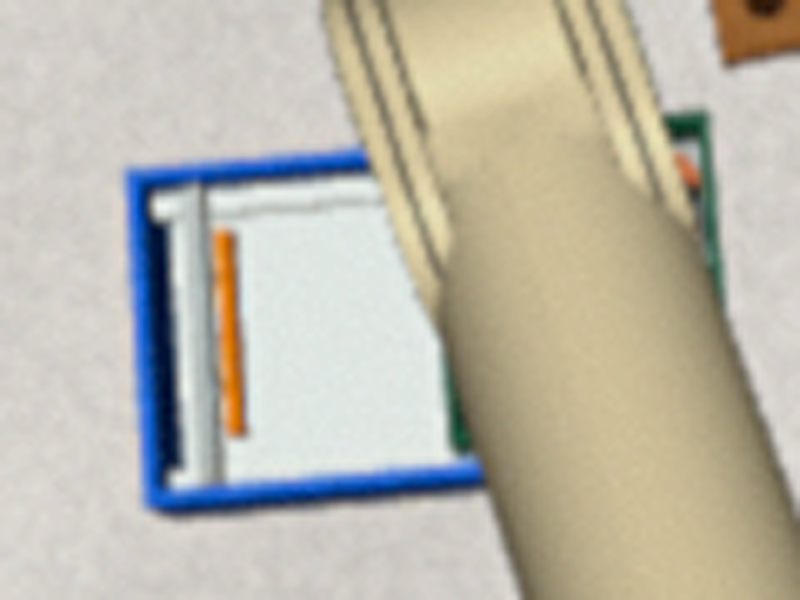

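move_arm:
  moves:
    - [[0.04, -0.2, 0], [0, 0, 0], 0]
    - [[0.05, -0.4, 0], [0, 0, 0], 0]
    - [[0.05, -0.6, 0], [0, 0, 0], 0]
    - [[0.05, -0.77, 0], [0, 0, 0], 0]
    - [[0.05, -0.77, 0], [0, 0, 0], 0]

```text
clock: 8.85
position: [0.575, 0.1691, 0.1885]
ee_rot: [0.999, 0.048, 0.0, -0.0]
ft_force: [0.9, 0.0, -5.1]
grip_width: 0.155
```

move_arm:
  moves:
    - [[0.05, -0.6, 0], [0, 0, 0], 0]
    - [[0.04, -0.4, 0], [0, 0, 0], 0]
    - [[0.04, -0.2, 0], [0, 0, 0], 0]
    - [[0, 0, 0.5], [0, 0, 0], 0]
    - [[0, 0, 0.5], [0, 0, 0], 0]

```text
clock: 9.48
position: [0.5757, 0.1962, 0.1622]
ee_rot: [0.999, 0.047, -0.0, 0.0]
ft_force: [0.6, 0.4, -6.1]
grip_width: 0.153
```

move_arm:
  moves:
    - [[0, 0, 0.5], [0, 0, 0], 0]
    - [[0, 0, 0.3], [0, 0, 0], 0]
    - [[0, 0, 0], [0, 0, 0], 0]
    - [[0, 0, 0], [0, 0, 0], 0]

```text
clock: 9.98
position: [0.576, 0.1973, 0.1439]
ee_rot: [0.999, 0.047, 0.0, -0.0]
ft_force: [0.3, -0.2, -5.1]
grip_width: 0.152
```

```bash
python3 - <<'E'
from h import *
ps=np.radians(5.4);ex=np.array([np.cos(ps),np.sin(ps)]);ey=np.array([-ex[1],ex[0]])
x,y=ex*.5918+ey*.1415
to(x,y,.0994,5.4)
im=camera("wrist")[:,:,::-1];cv2.imwrite("pics/w4.png",im)
cv2.imwrite("pics/i.png",cv2.convertScaleAbs(cv2.resize(im,(800,600),interpolation=cv2.INTER_CUBIC),alpha=1.4))
E
```

```text
t 9.97 pos [0.576  0.1973 0.1439] yaw 5.4 tilt [ 7.e-04  2.e-04 -1.e+00] F [ 0.3 -0.2 -5.1] g 0.152 shift [-0.01  0.03  1.78] turn -0.0
```

View pics/i.png

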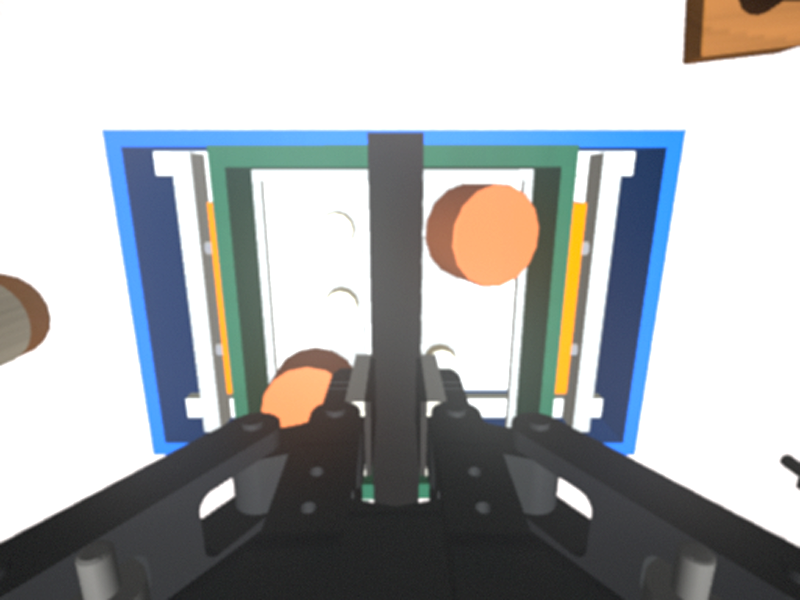

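The sieve sits inside the stand's outline: stand rim 105..684 at row 130, sieve 208..577. Both buffers show beside it, with the gap on the right a few mm wider.

```bash
python3 - <<'E'
from h import *
np.set_printoptions(precision=4,suppress=True)
W=camera_info("wrist");k=1.5625
w=lambda x,y:((x+.5)/k-.5,(y+.5)/k-.5)
p,r,o=pose();ps=np.radians(5.4);ex=np.array([np.cos(ps),np.sin(ps)]);ey=np.array([-ex[1],ex[0]])
f=lambda u,v,z:(lambda q:np.array([q@ex,q@ey]))(atz(W,*w(u,v),z)[:2])
print("TCP",p[:2]@ex,p[:2]@ey)
print("far rim",f(105,130,.075),f(684,130,.075),"near",f(155,453,.075),f(634,453,.075))
print("buf outer",f(207,203,.066),f(587,203,.066),f(232,394,.066),f(566,394,.066))
z=p[2]-.0544+.04
print("sieve far",f(208,146,z),f(577,146,z))
E
```

```text
TCP 0.5920142060320739 0.1422750308966049
far rim [0.6823 0.2847] [0.682  0.0032] near [0.5035 0.2853] [0.5036 0.003 ]
buf outer [0.6471 0.2425] [0.647  0.0427] [0.5371 0.2398] [0.5371 0.043 ]
sieve far [0.6708 0.2137] [0.6707 0.0751]
```

move_arm:
  moves:
    - [[0, 0.04, 0.4], [0, 0, 0], 0]
    - [[0, 0.04, 0.5], [0, 0, 0], 0]
    - [[0, 0, 0.4], [0, 0, 0], 0]
    - [[0, 0, 0.16], [0, 0, 0], 0]
    - [[0, 0, 0.08], [0, 0, 0], 0]

```text
clock: 10.65
position: [0.5759, 0.1953, 0.1047]
ee_rot: [0.999, 0.047, -0.0, 0.0]
ft_force: [0.3, -0.1, -6.5]
grip_width: 0.151
```

move_arm:
  moves:
    - [[0, 0, 0.06], [0, 0, 0], 0]
    - [[0, 0, 0.06], [0, 0, 0], 0]
    - [[0, 0, 0], [0, 0, 0], 0]

```text
clock: 11.02
position: [0.5759, 0.1952, 0.102]
ee_rot: [0.999, 0.047, 0.0, 0.0]
ft_force: [0.0, -0.2, -5.8]
grip_width: 0.151
```

move_arm:
  moves:
    - [[0, 0, 0.04], [0, 0, 0], 0]
    - [[0, 0, 0.04], [0, 0, 0], 0]
    - [[0, 0, 0], [0, 0, 0], 0]

```text
clock: 11.4
position: [0.5759, 0.1952, 0.1]
ee_rot: [0.999, 0.047, 0.0, 0.0]
ft_force: [-1.2, -1.1, -5.0]
grip_width: 0.154
```

move_arm:
  moves:
    - [[0, 0, 0.03], [0, 0, 0], 0]
    - [[0, 0, 0], [0, 0, 0], 0]

```text
clock: 11.65
position: [0.576, 0.1956, 0.0995]
ee_rot: [0.999, 0.047, 0.0, -0.0]
ft_force: [-1.2, 1.5, -2.4]
grip_width: 0.152
```

move_arm:
  moves:
    - [[0, 0, 0.02], [0, 0, 0], 0]
    - [[0, 0, 0], [0, 0, 0], 0]

```text
clock: 11.9
position: [0.5761, 0.1958, 0.0992]
ee_rot: [0.999, 0.047, 0.0, -0.0]
ft_force: [-1.9, 2.2, 1.6]
grip_width: 0.151
```

move_arm:
  moves:
    - [[0, -0.15, 0], [0, 0, 0], 0]
    - [[0, -0.2, 0], [0, 0, 0], 0]
    - [[0, -0.2, 0], [0, 0, 0], 0]
    - [[0, -0.15, 0], [0, 0, 0], 0]
    - [[0, 0, 0], [0, 0, 0], 0]

```text
clock: 12.52
position: [0.5746, 0.2134, 0.0991]
ee_rot: [0.999, 0.047, 0.001, -0.0]
ft_force: [0.5, -2.5, 4.7]
grip_width: 0.154
```

move_arm:
  moves:
    - [[0, -0.06, 0], [0, 0, 0], 0]
    - [[0, -0.06, 0], [0, 0, 0], 0]
    - [[0, 0, 0], [0, 0, 0], 0]

```text
clock: 12.9
position: [0.5744, 0.2156, 0.0992]
ee_rot: [0.999, 0.047, 0.001, 0.0]
ft_force: [-0.1, -3.5, 5.3]
grip_width: 0.154
```

move_arm:
  moves:
    - [[0, -0.06, 0], [0, 0, 0], 0]
    - [[0, 0, 0], [0, 0, 0], 0]

```text
clock: 13.15
position: [0.5743, 0.217, 0.0991]
ee_rot: [0.999, 0.047, 0.001, 0.0]
ft_force: [0.1, -4.3, 5.8]
grip_width: 0.156
```

move_arm:
  moves:
    - [[0, -0.06, -0.02], [0, 0, 0], 0]
    - [[0, 0, 0], [0, 0, 0], 0]

```text
clock: 13.4
position: [0.5737, 0.2187, 0.0992]
ee_rot: [0.999, 0.047, 0.0, 0.0]
ft_force: [1.3, -2.2, 2.4]
grip_width: 0.154
```

move_arm:
  moves:
    - [[0, -0.06, 0], [0, 0, 0], 0]
    - [[0, 0, 0], [0, 0, 0], 0]

```text
clock: 13.65
position: [0.5736, 0.2192, 0.0992]
ee_rot: [0.999, 0.047, -0.0, 0.001]
ft_force: [0.1, -5.6, 4.7]
grip_width: 0.153
```

move_arm:
  moves:
    - [[0, -0.06, 0], [0, 0, 0], 0]
    - [[0, 0, 0], [0, 0, 0], 0]

```text
clock: 13.9
position: [0.5736, 0.2201, 0.0992]
ee_rot: [0.999, 0.047, -0.0, 0.001]
ft_force: [-0.4, -7.2, 4.1]
grip_width: 0.156
```

move_arm:
  moves:
    - [[0, -0.06, 0], [0, 0, 0], 0]
    - [[0, 0, 0], [0, 0, 0], 0]

```text
clock: 14.15
position: [0.5735, 0.221, 0.0992]
ee_rot: [0.999, 0.046, -0.0, 0.001]
ft_force: [-0.5, -9.5, 6.7]
grip_width: 0.153
```

move_arm:
  moves:
    - [[0, -0.04, 0], [0, 0, 0], 0]
    - [[0, 0, 0], [0, 0, 0], 0]

```text
clock: 14.4
position: [0.5735, 0.2215, 0.0992]
ee_rot: [0.999, 0.046, -0.0, 0.002]
ft_force: [-1.0, -10.9, 6.9]
grip_width: 0.156
```

```bash
python3 - <<'E'
from h import *
to(.576,.1955,.0992,5.4)
E
```

```text
t 14.4 pos [0.5735 0.2215 0.0992] yaw 5.29 tilt [-4.0e-04 -3.5e-03 -1.0e+00] F [ -1.  -10.9   6.9] g 0.156 shift [0.01 1.04 0.  ] turn -0.11
```

move_arm:
  moves:
    - [[0, 0.15, -0.02], [0, 0, 0], 0]
    - [[0, 0.25, 0], [0, 0, 0], 0]
    - [[0, 0.3, 0], [0, 0, 0], 0]
    - [[0, 0.3, 0], [0, 0, 0], 0]
    - [[0, 0.3, 0], [0, 0, 0], 0]

```text
clock: 15.02
position: [0.576, 0.1913, 0.0995]
ee_rot: [0.999, 0.047, -0.0, -0.0]
ft_force: [-0.0, 1.3, -3.5]
grip_width: 0.153
```

move_arm:
  moves:
    - [[0, 0.25, 0], [0, 0, 0], 0]
    - [[0, 0.15, 0], [0, 0, 0], 0]
    - [[0, 0.1, 0], [0, 0, 0], 0]
    - [[0, 0, 0], [0, 0, 0], 0]

```text
clock: 15.52
position: [0.5774, 0.1789, 0.0995]
ee_rot: [0.999, 0.047, -0.0, 0.0]
ft_force: [0.7, -0.1, -3.9]
grip_width: 0.159
```

move_arm:
  moves:
    - [[0, 0.06, 0], [0, 0, 0], 0]
    - [[0, 0, 0], [0, 0, 0], 0]

```text
clock: 15.78
position: [0.5775, 0.1778, 0.0997]
ee_rot: [0.999, 0.047, -0.0, 0.0]
ft_force: [0.1, 1.2, -3.4]
grip_width: 0.152
```

move_arm:
  moves:
    - [[0, 0.06, 0], [0, 0, 0], 0]
    - [[0, 0, 0], [0, 0, 0], 0]

```text
clock: 16.02
position: [0.5776, 0.1762, 0.0997]
ee_rot: [0.999, 0.047, -0.0, 0.0]
ft_force: [-0.1, -0.1, -2.5]
grip_width: 0.154
```

move_arm:
  moves:
    - [[0, 0.06, 0.01], [0, 0, 0], 0]
    - [[0, 0, 0], [0, 0, 0], 0]

```text
clock: 16.27
position: [0.5779, 0.1747, 0.0996]
ee_rot: [0.999, 0.047, 0.0, 0.0]
ft_force: [-0.4, 0.7, -2.9]
grip_width: 0.15
```

move_arm:
  moves:
    - [[0, 0.06, 0], [0, 0, 0], 0]
    - [[0, 0, 0], [0, 0, 0], 0]

```text
clock: 16.52
position: [0.5781, 0.174, 0.0998]
ee_rot: [0.999, 0.047, 0.0, -0.0]
ft_force: [-0.4, 4.5, -0.6]
grip_width: 0.157
```

move_arm:
  moves:
    - [[0, 0.06, 0], [0, 0, 0], 0]
    - [[0, 0, 0], [0, 0, 0], 0]

```text
clock: 16.77
position: [0.5782, 0.1729, 0.0999]
ee_rot: [0.999, 0.047, 0.0, -0.001]
ft_force: [-0.3, 4.8, 0.5]
grip_width: 0.154
```

move_arm:
  moves:
    - [[0, 0.06, 0], [0, 0, 0], 0]
    - [[0, 0, 0], [0, 0, 0], 0]

```text
clock: 17.02
position: [0.5783, 0.1719, 0.1001]
ee_rot: [0.999, 0.048, 0.001, -0.001]
ft_force: [-0.5, 7.3, 0.5]
grip_width: 0.153
```

move_arm:
  moves:
    - [[0, 0.08, 0], [0, 0, 0], 0]
    - [[0, 0, 0], [0, 0, 0], 0]

```text
clock: 17.27
position: [0.5785, 0.1706, 0.1003]
ee_rot: [0.999, 0.048, 0.001, -0.001]
ft_force: [-1.5, 9.3, 1.0]
grip_width: 0.154
```

```bash
python3 - <<'E'
from h import *
to(.576,.1967,.0996,5.4)
E
```

```text
t 17.27 pos [0.5785 0.1706 0.1003] yaw 5.49 tilt [ 0.0011  0.0028 -1.    ] F [-1.5  9.3  1. ] g 0.154 shift [ 0.   -1.05  0.03] turn 0.09
```

Contacts are at TCP y of about 0.2187 on the left and 0.1746 on the right. That gives 44 mm of travel, centred on y 0.1966. Both buffers gave at about 7–9 N. I'm backing off and starting the shake within ±15 mm.

move_arm:
  moves:
    - [[0, -0.25, 0], [0, 0, 0], 0]
    - [[0, -0.28, 0], [0, 0, 0], 0]
    - [[0, 0, 0], [0, 0, 0], 0]
  squeeze: 100

```text
clock: 17.65
position: [0.5771, 0.1816, 0.0993]
ee_rot: [0.999, 0.047, -0.0, 0.0]
ft_force: [-0.5, 1.6, -1.5]
grip_width: 0.145
```

move_arm:
  moves:
    - [[0, -1, 0], [0, 0, 0], 0]
    - [[0, -0.2, 0], [0, 0, 0], 0]
    - [[0, 1, 0], [0, 0, 0], 0]
    - [[0, 0.2, 0], [0, 0, 0], 0]
    - [[0, -1, 0], [0, 0, 0], 0]

```text
clock: 18.27
position: [0.5761, 0.2025, 0.0993]
ee_rot: [0.999, 0.044, 0.0, 0.001]
ft_force: [0.2, -0.8, -2.4]
grip_width: 0.141
```

move_arm:
  moves:
    - [[0, -0.2, 0], [0, 0, 0], 0]
    - [[0, 1, 0], [0, 0, 0], 0]
    - [[0, 0.2, 0], [0, 0, 0], 0]
    - [[0, 0, 0], [0, 0, 0], 0]

```text
clock: 18.77
position: [0.5773, 0.1807, 0.0993]
ee_rot: [0.999, 0.046, -0.0, 0.0]
ft_force: [-0.3, -0.9, -2.6]
grip_width: 0.14
```

```bash
python3 - <<'E'
from h import *
to(.576,.1967,.0996,5.4)
im=camera("wrist")[:,:,::-1];cv2.imwrite("pics/w5.png",im)
cv2.imwrite("pics/j.png",cv2.resize(im[80:300,100:420],(800,550),interpolation=cv2.INTER_CUBIC))
E
```

```text
t 18.77 pos [0.5773 0.1807 0.0993] yaw 5.33 tilt [-1.e-04 -8.e-04 -1.e+00] F [-0.3 -0.9 -2.6] g 0.14 shift [ 0.01 -0.64 -0.01] turn -0.07
```

View pics/j.png

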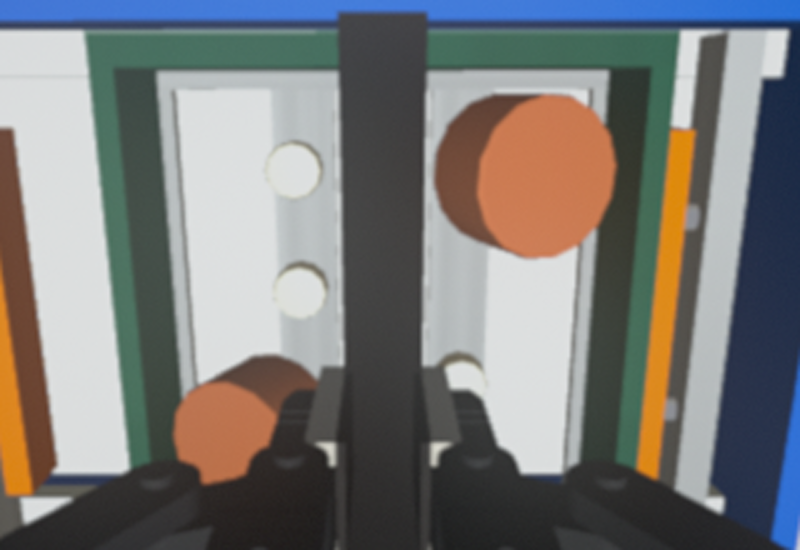

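The picture shows all three plugs still on the bars, at (293,168), (300,290) and (460,375), hardly shifted. The sieve is free of both buffers and the soaps are in place. I'm reversing faster.

move_arm:
  moves:
    - [[0, -0.1, 0], [0, 0, 0], 0]
    - [[0, -1, 0], [0, 0, 0], 0]
    - [[0, 1, 0], [0, 0, 0], 0]
    - [[0, -1, 0], [0, 0, 0], 0]
    - [[0, 1, 0], [0, 0, 0], 0]

```text
clock: 19.45
position: [0.5756, 0.1904, 0.1001]
ee_rot: [0.999, 0.051, 0.0, -0.002]
ft_force: [0.7, 2.1, -2.0]
grip_width: 0.142
```

move_arm:
  moves:
    - [[0, -1, 0], [0, 0, 0], 0]
    - [[0, 1, 0], [0, 0, 0], 0]
    - [[0, -1, 0], [0, 0, 0], 0]
    - [[0, 1, 0], [0, 0, 0], 0]
    - [[0, 0, 0], [0, 0, 0], 0]

```text
clock: 20.08
position: [0.5772, 0.1828, 0.0993]
ee_rot: [0.999, 0.046, -0.0, 0.001]
ft_force: [0.7, -1.6, -2.9]
grip_width: 0.143
```

```bash
cat >> h.py <<'E'
def plugs(im):
    "bright white discs inside the sieve, best circles by Hough in wrist picture"
    g=cv2.cvtColor(im,cv2.COLOR_BGR2GRAY)[80:300,150:370]
    c=cv2.HoughCircles(cv2.resize(g,None,fx=3,fy=3,interpolation=cv2.INTER_CUBIC),cv2.HOUGH_GRADIENT,1,30,param1=60,param2=18,minRadius=24,maxRadius=38)
    return None if c is None else (c[0]/3+[150,80,0]).round(1)
E
python3 - <<'E'
from h import *
to(.576,.1967,.0996,5.4)
im=camera("wrist")[:,:,::-1].copy();cv2.imwrite("pics/w6.png",im)
for n in("w3","w5","w6"):
    print(n,plugs(cv2.imread(f"pics/{n}.png")))
d=[cv2.imread(f"pics/{n}.png")[80:300,100:420] for n in("w5","w6")]
print(cv2.absdiff(*d)[20:160,75:240].mean())
E
```

```text
t 20.07 pos [0.5772 0.1828 0.0993] yaw 5.3 tilt [-1.0e-04 -1.2e-03 -1.0e+00] F [ 0.7 -1.6 -2.9] g 0.143 shift [ 0.   -0.56 -0.01] turn -0.1
w3 [[217.8 196.2  10. ]
 [215.2 147.2  10.3]
 [281.8 230.8  10.6]]
w5 [[216.8 148.5  10.6]
 [219.5 196.8  10.2]]
w6 None
4.763910533910534
```

```bash
python3 - <<'E'
import cv2
im=cv2.imread("pics/w6.png");cv2.imwrite("pics/k.png",cv2.convertScaleAbs(cv2.resize(im[80:300,100:420],(800,550),interpolation=cv2.INTER_CUBIC),alpha=0.95))
E
```

```text
(no output)
```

View pics/k.png

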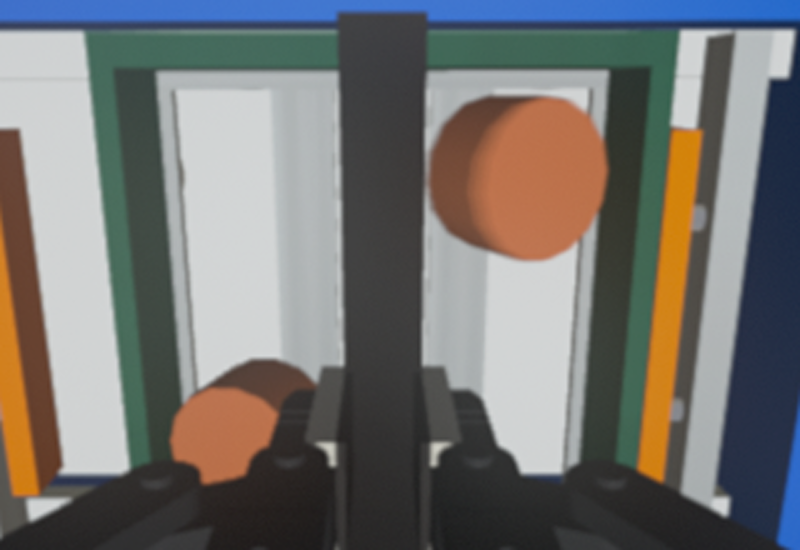

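The bars are empty in view, with both soaps still in. I'll add a few more strokes to be safe, then lift straight up and look into the tray.

move_arm:
  moves:
    - [[0, -1, 0], [0, 0, 0], 0]
    - [[0, 1, 0], [0, 0, 0], 0]
    - [[0, -1, 0], [0, 0, 0], 0]
    - [[0, 1, 0], [0, 0, 0], 0]
    - [[0, -1, 0], [0, 0, 0], 0]

```text
clock: 20.75
position: [0.5759, 0.2051, 0.0993]
ee_rot: [0.999, 0.044, 0.0, 0.002]
ft_force: [-0.5, -1.1, -2.8]
grip_width: 0.14
```

move_arm:
  moves:
    - [[0, 1, 0], [0, 0, 0], 0]
    - [[0, 0, 0], [0, 0, 0], 0]
    - [[0, -0.25, 0], [0, 0, 0], 0]
    - [[0, -0.25, 0], [0, 0, 0], 0]
    - [[0, 0, 0], [0, 0, 0], 0]

```text
clock: 21.38
position: [0.5752, 0.1987, 0.0995]
ee_rot: [0.999, 0.048, -0.0, -0.001]
ft_force: [-0.9, 1.9, -1.1]
grip_width: 0.148
```

move_arm:
  moves:
    - [[0, 0, -0.15], [0, 0, 0], 0]
    - [[0, 0, -0.3], [0, 0, 0], 0]
    - [[0, 0, -0.5], [0, 0, 0], 0]
    - [[0, 0, -0.6], [0, 0, 0], 0]
    - [[0, 0, -0.6], [0, 0, 0], 0]

```text
clock: 22.0
position: [0.576, 0.1965, 0.1547]
ee_rot: [0.999, 0.047, 0.0, -0.0]
ft_force: [0.7, 0.3, -5.9]
grip_width: 0.146
```

move_arm:
  moves:
    - [[0, 0, -0.6], [0, 0, 0], 0]
    - [[0, 0, -0.5], [0, 0, 0], 0]
    - [[0, 0, -0.3], [0, 0, 0], 0]
    - [[0, 0, 0], [0, 0, 0], 0]

```text
clock: 22.5
position: [0.576, 0.1966, 0.1887]
ee_rot: [0.999, 0.047, 0.0, -0.0]
ft_force: [-0.5, 1.4, -5.0]
grip_width: 0.146
```

```bash
python3 - <<'E'
from h import *
np.set_printoptions(precision=4,suppress=True)
im=camera("wrist")[:,:,::-1].copy();cv2.imwrite("pics/w7.png",im)
im=camera("scene")[:,:,::-1].copy();cv2.imwrite("pics/s7.png",im)
# rack centre from first wrist picture would need its pose; use top picture
T=camera_info("top");tr=lambda x,y:(265+x/4-.4,137+y/4-.4)
to(.5738,-.1991,.19,8.5)
E
```

```text
t 22.6 pos [0.5755 0.1963 0.1877] yaw 5.4 tilt [-0.0007 -0.0004 -1.    ] F [-0.1  1.1 -5.4] g 0.144 shift [-1.56 15.74 -0.09] turn -3.1
```

move_arm:
  moves:
    - [[-0.02, 0.2, 0], [0, 0, 0], 0]
    - [[-0.04, 0.4, 0], [0, 0, 0], 0]
    - [[-0.06, 0.6, 0], [0, 0, 0], 0]
    - [[-0.08, 0.77, 0], [0, 0, 0], 0]
    - [[-0.08, 0.77, 0], [0, 0, 0], 0]

```text
clock: 23.22
position: [0.5753, 0.1255, 0.1882]
ee_rot: [0.999, 0.047, 0.0, 0.0]
ft_force: [-0.7, 0.0, -5.8]
grip_width: 0.146
```

move_arm:
  moves:
    - [[-0.08, 0.77, 0], [0, 0, 0], 0]
    - [[-0.08, 0.77, 0], [0, 0, 0], 0]
    - [[-0.08, 0.77, 0], [0, 0, 0], 0]
    - [[-0.08, 0.77, 0], [0, 0, 0], 0]
    - [[-0.08, 0.77, 0], [0, 0, 0], 0]

```text
clock: 23.85
position: [0.5743, 0.0295, 0.1882]
ee_rot: [0.999, 0.047, 0.0, 0.0]
ft_force: [0.7, 1.3, -5.6]
grip_width: 0.145
```

move_arm:
  moves:
    - [[-0.08, 0.77, 0], [0, 0, 0], 0]
    - [[-0.06, 0.6, 0], [0, 0, 0], 0]
    - [[-0.04, 0.4, 0], [0, 0, 0], 0]
    - [[-0.02, 0.2, 0], [0, 0, 0], 0]
    - [[0, 0, 0], [0, 0, 0], 0]

```text
clock: 24.48
position: [0.574, -0.0186, 0.1882]
ee_rot: [0.999, 0.047, 0.0, -0.0]
ft_force: [-0.0, 0.5, -6.0]
grip_width: 0.146
```

```bash
python3 - <<'E'
from h import *
np.set_printoptions(precision=4,suppress=True)
W=camera_info("wrist");p=pose()[0]
w=camera("wrist")[:,:,::-1].copy();s=camera("scene")[:,:,::-1].copy();cv2.imwrite("pics/w8.png",w);cv2.imwrite("pics/s8.png",s)
a=cv2.convertScaleAbs(cv2.resize(s[120:230,255:385],(400,338),interpolation=cv2.INTER_CUBIC),alpha=1.3)
b=cv2.resize(w,(400,300))
m=np.zeros((600,800,3),np.uint8);m[:338,:400]=a;m[:300,400:]=b
m[338:,:400]=cv2.convertScaleAbs(cv2.resize(s[190:275,140:270],(400,262),interpolation=cv2.INTER_CUBIC),alpha=1.4)
c=w[60:230,300:512];m[300:,400:]=cv2.resize(c,(400,300),interpolation=cv2.INTER_CUBIC)
cv2.imwrite("pics/l.png",m)
W0=dict(W,origin=np.array([.5938,-.2523,.3732]),rotation=[0.7871,-0.6027,-0.0809,0.1032])
q=np.array([atz(W0,(u+.5)/1.5625-.5,(v+.5)/1.5625-.5,.035) for u,v in[(170,17),(490,58),(447,332),(173,302)]])[:,:2]
print("rack",q.mean(0),[np.degrees(np.arctan2(*(q[(i+1)%4]-q[i])[::-1])) for i in range(4)],[np.linalg.norm(q[(i+1)%4]-q[i]) for i in range(4)])
to(.5738,-.1991,.19,8.6)
E
```

```text
rack [ 0.575  -0.1999] [np.float64(-81.5096868622253), np.float64(-171.69171612201302), np.float64(98.58822013346906), np.float64(8.3353398474077)] [np.float64(0.2156943574813782), np.float64(0.1973891311313096), np.float64(0.2156024581724547), np.float64(0.1977572795356851)]
t 24.57 pos [ 0.574  -0.0179  0.1882] yaw 5.45 tilt [ 0.0001  0.0003 -1.    ] F [ 0.3  0.3 -5.7] g 0.144 shift [-0.7   7.21 -0.07] turn -3.15
```

View pics/l.png

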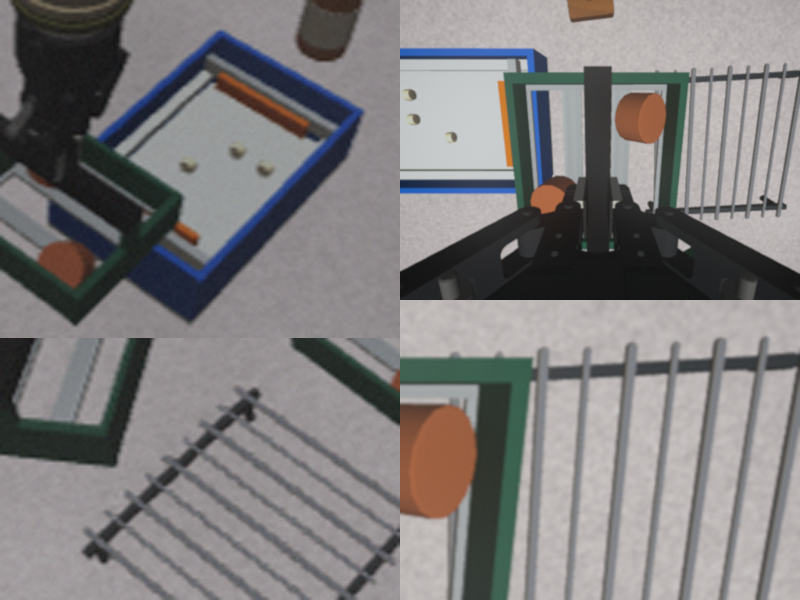

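All three plugs lie in the tray, at (188,166), (237,150) and (264,168) in the scene crop, and both soaps are still in the sieve. I'm carrying it on to the rack, centre (0.5745, -0.1995), yaw 8.4°.

move_arm:
  moves:
    - [[-0.02, 0.2, 0], [0, 0, 0], 0]
    - [[-0.04, 0.4, 0], [0, 0, 0], 0]
    - [[-0.06, 0.6, 0], [0, 0, 0], 0]
    - [[-0.08, 0.77, 0], [0, 0, 0], 0]
    - [[-0.08, 0.77, 0], [0, 0, 0], 0]

```text
clock: 25.2
position: [0.5734, -0.0896, 0.1882]
ee_rot: [0.999, 0.047, 0.0, 0.0]
ft_force: [0.3, -0.2, -5.6]
grip_width: 0.14
```

move_arm:
  moves:
    - [[-0.08, 0.77, 0], [0, 0, 0], 0]
    - [[-0.08, 0.77, 0], [0, 0, 0], 0]
    - [[-0.08, 0.77, 0], [0, 0, 0], 0]
    - [[-0.07, 0.77, 0], [0, 0, 0], 0]
    - [[-0.06, 0.7, 0], [0, 0, 0], 0]

```text
clock: 25.82
position: [0.5731, -0.1839, 0.1882]
ee_rot: [0.999, 0.047, -0.0, 0.0]
ft_force: [0.4, 0.2, -5.5]
grip_width: 0.149
```

move_arm:
  moves:
    - [[-0.04, 0.45, 0], [0, 0, -1], 0]
    - [[-0.02, 0.25, 0], [0, 0, -1], 0]
    - [[0, 0, 0.3], [0, 0, -1], 0]
    - [[0, 0, 0.6], [0, 0, 0], 0]
    - [[0, 0, 0.6], [0, 0, 0], 0]

```text
clock: 26.45
position: [0.5732, -0.1992, 0.1492]
ee_rot: [0.997, 0.074, -0.0, -0.0]
ft_force: [-0.3, -0.1, -5.6]
grip_width: 0.146
```

move_arm:
  moves:
    - [[0, 0, 0.6], [0, 0, 0], 0]
    - [[0, 0, 0.6], [0, 0, 0], 0]
    - [[0, 0, 0.4], [0, 0, 0], 0]
    - [[0, 0, 0.2], [0, 0, 0], 0]
    - [[0, 0, 0.1], [0, 0, 0], 0]

```text
clock: 27.08
position: [0.5736, -0.2001, 0.1032]
ee_rot: [0.997, 0.073, 0.0, 0.0]
ft_force: [0.4, 0.2, -5.7]
grip_width: 0.142
```

```bash
python3 - <<'E'
from h import *
to(.5745,-.1995,.0944,8.4)
E
```

```text
t 27.07 pos [ 0.5736 -0.2001  0.1032] yaw 8.4 tilt [ 4.e-04 -2.e-04 -1.e+00] F [ 0.4  0.2 -5.7] g 0.142 shift [ 0.04 -0.02  0.35] turn -0.0
```

move_arm:
  moves:
    - [[0, 0, 0.1], [0, 0, 0], 0]
    - [[0, 0, 0.08], [0, 0, 0], 0]
    - [[0, 0, 0.06], [0, 0, 0], 0]
    - [[0, 0, 0], [0, 0, 0], 0]

```text
clock: 27.58
position: [0.5734, -0.2, 0.0972]
ee_rot: [0.997, 0.073, -0.0, 0.0]
ft_force: [-1.1, -0.6, -5.0]
grip_width: 0.147
```

move_arm:
  moves:
    - [[0, 0, 0.04], [0, 0, 0], 0]
    - [[0, 0, 0], [0, 0, 0], 0]

```text
clock: 27.82
position: [0.5734, -0.2, 0.0962]
ee_rot: [0.997, 0.073, -0.0, 0.0]
ft_force: [0.2, -0.2, -4.9]
grip_width: 0.147
```

move_arm:
  moves:
    - [[0, 0, 0.03], [0, 0, 0], 0]
    - [[0, 0, 0], [0, 0, 0], 0]

```text
clock: 28.08
position: [0.5734, -0.2, 0.0954]
ee_rot: [0.997, 0.073, -0.0, 0.0]
ft_force: [0.0, -0.3, -4.7]
grip_width: 0.141
```

move_arm:
  moves:
    - [[0, 0, 0.03], [0, 0, 0], 0]
    - [[0, 0, 0], [0, 0, 0], 0]

```text
clock: 28.32
position: [0.5735, -0.1999, 0.0949]
ee_rot: [0.997, 0.073, 0.0, 0.0]
ft_force: [0.1, 0.8, -3.6]
grip_width: 0.144
```

move_arm:
  moves:
    - [[0, 0, 0.02], [0, 0, 0], 0]
    - [[0, 0, 0], [0, 0, 0], 0]

```text
clock: 28.58
position: [0.5736, -0.1998, 0.0946]
ee_rot: [0.997, 0.073, 0.0, -0.0]
ft_force: [-2.0, 3.0, -0.3]
grip_width: 0.143
```

move_arm:
  moves:
    - [[0, 0, 0], [0, 0, 0], 0.25]
    - [[0, 0, 0], [0, 0, 0], 0.4]
    - [[0, 0, 0], [0, 0, 0], 0.6]
    - [[0, 0, 0], [0, 0, 0], 0.6]
    - [[0, 0, -0.4], [0, 0, 0], 0.6]

```text
clock: 29.2
position: [0.5729, -0.1999, 0.1039]
ee_rot: [0.997, 0.073, -0.001, -0.0]
ft_force: [0.1, -0.8, -0.1]
grip_width: 0.602
```

move_arm:
  moves:
    - [[0, 0, -0.8], [0, 0, 0], 0.6]
    - [[0, 0, -0.8], [0, 0, 0], 0.6]
    - [[0, 0, -0.8], [0, 0, 0], 0.6]
    - [[0, 0, -0.8], [0, 0, 0], 0.6]
    - [[0, 0, -0.8], [0, 0, 0], 0.6]

```text
clock: 29.82
position: [0.5735, -0.2, 0.2058]
ee_rot: [0.997, 0.073, 0.0, 0.0]
ft_force: [-0.5, 0.2, -0.7]
grip_width: 0.594
```

move_arm:
  moves:
    - [[-1, 0, 0], [0, 0, 0], 0.6]
    - [[-1, 0, 0], [0, 0, 0], 0.6]
    - [[-1, 0, 0], [0, 0, 0], 0.6]
    - [[0, 0, 0], [0, 0, 0], 0.6]
    - [[0, 0, 0], [0, 0, 0], 0.6]

```text
clock: 30.45
position: [0.4999, -0.2108, 0.2049]
ee_rot: [0.997, 0.073, 0.001, 0.0]
ft_force: [0.6, -0.4, 0.3]
grip_width: 0.6
```

```bash
python3 - <<'E'
from h import *
to(.5745,-.1995,.2,8.4)
W=camera_info("wrist");print(np.round(W["origin"],4).tolist(),np.round(W["rotation"],4).tolist())
w=camera("wrist")[:,:,::-1].copy();t=camera("top")[:,:,::-1].copy();s=camera("scene")[:,:,::-1].copy()
for n,i in(("w9",w),("t9",t),("s9",s)):cv2.imwrite(f"pics/{n}.png",i)
m=np.zeros((600,800,3),np.uint8)
m[:300,:400]=cv2.resize(w,(400,300));m[:300,400:]=cv2.convertScaleAbs(cv2.resize(s,(400,300)),alpha=1.3)
m[300:,:400]=cv2.resize(w[0:210,80:360],(400,300),interpolation=cv2.INTER_CUBIC)
m[300:,400:]=cv2.convertScaleAbs(cv2.resize(t,(400,300)),alpha=1.3)
cv2.imwrite("pics/m.png",m)
E
```

```text
t 30.45 pos [ 0.4999 -0.2108  0.2049] yaw 8.42 tilt [ 1.1e-03 -3.0e-04 -1.0e+00] F [ 0.6 -0.4  0.3] g 0.6 shift [ 3.02 -0.01  0.2 ] turn 0.02
[0.5647, -0.2004, 0.3689] [0.7504, -0.6479, -0.0859, 0.0986]
```

View pics/m.png

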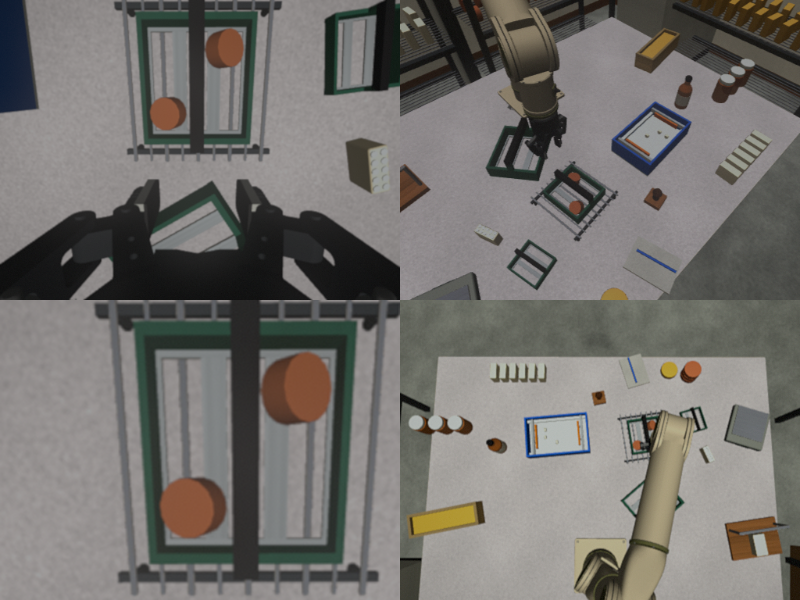

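The sieve stands square and centred on the rack with both soaps in it. The three plugs are in the tray, the bystanders look unmoved and the gripper is clear, so I'm handing in.

```bash
python3 -c "
from workcell import *
print(hand_in())"
```

```text
the job is handed in; nothing more can be done
None
```

The job is done and handed in at about 30.5 s of the 70 s allowed. I carried the loaded sieve level from the rack onto the stand's rails. I eased it against the left buffer and then the right one, shook it between them, and put it back on the rack.

- **Buffers:** the force on the tool, drag included, reached about 11 N on the left and 9 N on the right. Each buffer gave roughly 3–4 mm. The contacts were 44 mm apart, as the text says.
- **Shaking:** the first two 30 mm strokes hardly moved the plugs. Quick 25 mm reversals about the middle, short of both buffers, dropped all three. I added a few more strokes to be sure.
- **Last checks:** the final pictures show three plugs in the tray, and the sieve square in the middle of the rack with both soaps in it. The gripper is open and clear, with about 0 N on the tool. The bystanders look unmoved.
- **Disagreements:** the top and wrist cameras differed by about 5 mm on the sieve's y before the grasp, which was harmless. The gripper read about 13 mm on the 16 mm bar, but the grip held throughout.
- **Not measured:** I read forces only between moves, so peaks during the shake are unknown.

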